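# Fit the sensor deck onto the rover's studs

### The job

Pick up the blue sensor deck plate and touch it down level on the tips of the two brass studs of the little grey rover, about 3 cm to one side of its place. Then bring it across until both its holes drop over the studs, and keep hold of it until it lies flush on the rover's top before letting go. Leave the red spare plate where it lies.

Things in the scene. Friction and masses are not known exactly. Their poses are not given: they have to be found in the camera images.
- deck_plate: Loose blue plate, 180 (x) x 116 (y) x 6 mm, 0.18-0.33 kg, flat on the bench. Two through holes, 32 mm diameter, at x = +55 and -55 mm, y = 0. Black housing to grip it by on its middle: 60 (x) x 40 (y) mm, from 6 to 48 mm height, with a steel disc (28 mm diameter) on it up to 56 mm. Origin: centre of the plate's underside; z up. A half turn about z is the same.
- spare_plate: Loose red plate of the same 180 x 116 x 6 mm outline, a bystander: its two holes are 17 mm wide and 70 mm apart, its black block is 36 (x) x 40 (y) mm, as tall as the blue one's. Origin: centre of its underside. Red and blue may lie on either side of the rover.
- chassis: Grey rover fixed to the bench. Origin: centre of its underside at bench height; x along it, z up. Flat top 190 (x) x 104 (y) mm, 70 mm up; wheels reach y = +-80 mm, 66 mm up. Brass studs, 14 mm diameter, bevelled tips, at x = +-55 mm, y = 0, reach 95 mm up. Deck plate is home with its origin 70 mm above this one, x axes parallel either way; the holes leave 9 mm play each way.
Mind the look-alikes: they are no part of the job. Leave any pink look-alike of the deck_plate alone.

How it is judged:
By the outcome, as a careful person would: the job done as asked, in the order asked, and still so for the second after the job is handed in, with the robot touching nothing.
It also fails if it takes over 40 s, if anything falls off the work surface, if the arm or the gripper's body presses on something with over 40 N, if the wrist force passes 120 N, or if a joint passes its speed limit or range.

### The arm

A 6-joint arm with a two-finger parallel gripper is mounted at the origin on the work surface. World frame = base frame: x ahead of the robot, y to its left, z up, the work surface at z = 0. Lengths are in m, angles in rad, forces in N, time in s.
With the tool pointing down it reaches from about 0.375 to 0.9 m from the base axis. Payload 3.1 kg.
Tool frame: the origin (TCP) lies on the centre line of the jaws, within the pads' length; the fingertips stand 17 mm ahead of it and the grasp point (between the pads) lies 2 mm behind it; z points along the fingers, y is the line along which they close (so a half turn about z gives the same grasp; the last joint's range is limited). The gripper opens to 85 mm and grips with 20 to 120 N. Pads are 22 mm wide; open, the fingers measure 114 mm over their backs; the gripper's body (76 mm by 85 mm) begins 54 mm behind the grasp point. The pads swing forward as they close: fully open they stand 13 mm farther back than shut.
Start: joints at [-1.407, 0.527, 1.433, -0, 1.181, -0.178], TCP at [0.21, -0.589, 0.248] pointing down, gripper open.
Joint ranges: [-3.08, 3.08], [-0.75, 2.2], [0.22, 2.44], [-1.43, 4.57], [0, 2.65], [-2.85, 2.85]. Speed limits (rad/s): [2.79, 2.79, 3.14, 3.14, 3.14, 3.14].

### API

Orientations are given as [roll, pitch, yaw] about the fixed x, y, z axes, in that order (R = Rz(yaw) Ry(pitch) Rx(roll)).
In Python, from workcell import ctrl gives the robot as it stands.
- The arm moves only by the tool carry_out, never from a script. Its argument "steps" is one flat list of numbers, 5 for each row, row after row: the shift along the tool's x, y, z in mm, then the turn about the tool's z in degrees, then the finger opening in mm, from 0 to 85.4. A call has exactly 5 rows; each row shifts and turns the commanded pose from where the row before left it, along the tool's axes as they then stand; what a row does not reach is not made up. A row lasts 1/10 s, in which the tool goes at most 50 mm and 8.59 degrees, less where a joint would pass 70% of its speed; a pose out of reach is approached as far as the arm can. A call with a gripper value outside its range is refused whole. The fingers move at their own pace and stop on an object; the grip force is fixed at half the most. Time passes only in rows, so rows that do not move let the fingers close, or fill a call up. It gives the time, the measured TCP pose, the force, the opening and the grip force at its end, in the units of the state.
- ctrl.get_obs(): the state, without advancing time (a new reading comes with each control period).
- ctrl.read_camera(name): name is "side" or "top"; returns a dict with "frame" (400x640x3 uint8, red, green, blue), "fov_y" (degrees; the focal length in pixels is half the picture's height over the tangent of half this angle, whatever the lens; pixels are square), "cx", "cy" (the principal point, pixels), "eye" and "rotation" of the camera in the world. Camera axes: x right, y up, looking along -z (the intrinsics and any distortion apply to the point x, -y, -z); pixel columns grow to the right and rows downward; lengths in m; the calibration is good to about 2 mm. A picture is of the moment at which its call begins. There is no depth.
- ctrl.sign_off(): hands the job in; it is judged then, once.
The state is a dict: "clock": time; "q": joint angles; "joint_velocities": joint speeds; "joint_efforts": joint torques, N m; "position": TCP position; "orientation": TCP orientation; "force": force on the tool from outside, world axes, zero at the start; "ft_torque": the same for the moment, N m; "opening": finger opening in m; "gripper_force": force on a finger pad.
Only numpy, scipy, OpenCV 4.12 (cv2) and the standard library are available. Lean on these libraries where they do the work, as an engineer would, in place of code of your own. Each camera call takes 0.05 s, during which the arm holds its last target. There are 200 camera calls.

## Working session

There is one attempt and no reset: what is moved stays moved. The work goes in short steps, Python scripts to look and compute and a tool call to move; the robot and the scene stay as the last step left them, time stands still between calls to the robot, and variables do not carry over. Pictures are saved under pics/ and viewed, at most 10 in all, crops included, and the job is handed in when it is done.

Besides the shell and the picture viewer there is one more tool, called after "Emit:" in YAML: its name, and indented under it one key for each argument. carry_out: Moves the arm, as the interface text tells. Its arguments: {"type":"object","properties":{"steps":{"type":"array","items":{"type":"number"}}},"required":["steps"]}

```bash
ls; mkdir -p pics
python3 - <<'E'
from workcell import ctrl
import cv2,numpy as np
for n in("side","top"):
    d=ctrl.read_camera(n); cv2.imwrite(f"pics/{n}0.png",d["frame"][:,:,::-1])
    print({k:v for k,v in d.items() if k!="frame"})
print(ctrl.get_obs())
E
```

```text
pics
{'fov_y': 50.76759269671012, 'cx': 329.28239664184207, 'cy': 199.07644617197244, 'eye': array([0.25205685, 0.71298887, 0.73824779]), 'rotation': array([ 8.00556412e-01,  8.97552459e-04, -2.93395629e+00])}
{'fov_y': 46.5625239293833, 'cx': 317.04814607631636, 'cy': 199.0049534457379, 'eye': array([2.62415607e-01, 3.91352159e-04, 1.31087935e+00]), 'rotation': array([ 0.11435712, -0.00388391, -1.5464819 ])}
{'clock': 0.1, 'q': array([-1.40749688e+00,  5.28386940e-01,  1.43378414e+00,  1.92305546e-07,
        1.18140942e+00, -1.78471201e-01]), 'joint_velocities': array([-0.00038834, -0.00213852, -0.00352194, -0.0017344 ,  0.00061056,
       -0.00101684]), 'joint_efforts': array([-5.65175142e-04, -4.43305278e+01, -1.78586537e+01, -1.61517310e-04,
        3.83830353e-03,  1.24045908e-05]), 'position': array([ 0.20941507, -0.58821604,  0.24741983]), 'orientation': array([-3.13963642e+00, -3.53066199e-04,  3.41770232e-01]), 'force': array([-0.56647193,  0.54187232,  0.34190511]), 'ft_torque': array([ 0.08105641,  0.06408523, -0.00288689]), 'gripper_force': 0.0, 'opening': 0.08555306447637104}
```

View pics/side0.png

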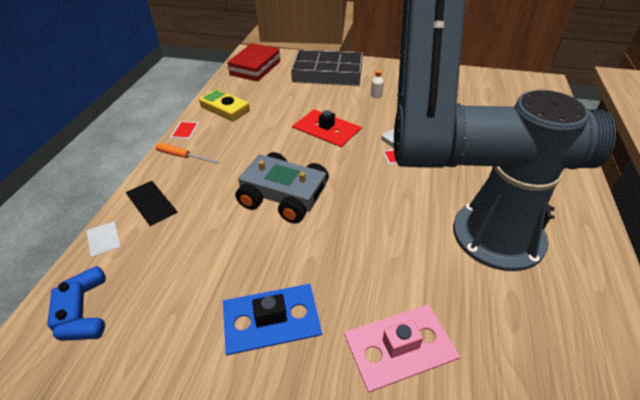

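View pics/top0.png

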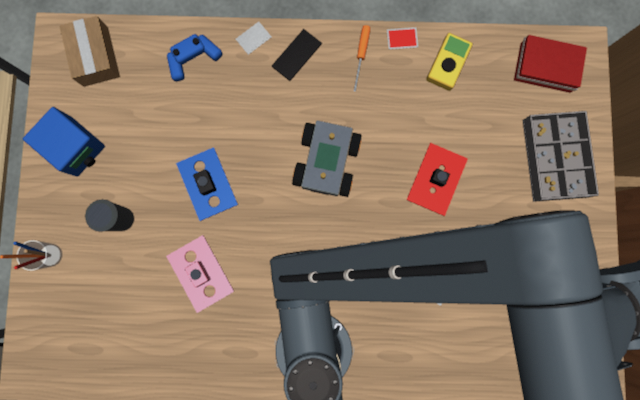

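The top view shows the blue plate at (207,184), the pink one at (200,273), the red one at (438,178) and the rover at (328,158). In the side view they are at (271,318), (402,345), (327,127) and (283,180). There are three candidates for the deck plate:
- **Blue (207,184):** it has wide holes, a black housing and a steel disc, so it fits the description.
- **Pink (200,273):** this is the look-alike.
- **Red (438,178):** this is the spare, with small holes.

I'll measure next and confirm with a crop.

```bash
cat > h.py <<'E'
from workcell import ctrl
import cv2,numpy as np
from scipy.spatial.transform import Rotation as R
def cam(n):
    d=ctrl.read_camera(n); d["f"]=200/np.tan(np.radians(d["fov_y"])/2)
    d["R"]=R.from_euler("xyz",d["rotation"]).as_matrix(); d["hsv"]=cv2.cvtColor(d["frame"],cv2.COLOR_RGB2HSV); return d
def ray(d,p): v=d["R"]@[(p[0]-d["cx"])/d["f"],-(p[1]-d["cy"])/d["f"],-1]; return v/np.linalg.norm(v)
def onz(d,p,z): v=ray(d,p); return d["eye"]+v*(z-d["eye"][2])/v[2]
def tri(d,p,e,q):
    a,b=ray(d,p),ray(e,q); s=np.linalg.lstsq(np.c_[a,-b],e["eye"]-d["eye"],rcond=None)[0]
    A,B=d["eye"]+a*s[0],e["eye"]+b*s[1]; return (A+B)/2,np.linalg.norm(A-B)
def blobs(m,roi,lo=8,hi=9999):
    x0,y0,x1,y1=roi; n,_,st,c=cv2.connectedComponentsWithStats(m[y0:y1,x0:x1].astype(np.uint8))
    return [(int(s[4]),(c[i+1]+[x0,y0]).round(1)) for i,s in enumerate(st[1:]) if lo<s[4]<hi]
def mask(d,lo,hi): return cv2.inRange(d["hsv"],np.array(lo),np.array(hi))>0
E
cat > m.py <<'E'
from h import *
t,s=cam("top"),cam("side")
roi={"top":[(165,140,250,228),(285,110,370,205)],"side":[(210,275,335,362),(225,145,340,225)]}
for n,d in(("top",t),("side",s)):
    a,b=roi[n]
    blue=mask(d,(100,120,60),(125,255,255))
    print(n,"blue",blobs(blue,a,100)); print(" notblue",blobs(~blue,a,30,2000))
    print(" dark",blobs(d["hsv"][:,:,2]<60,a,30))
    print(" brass",blobs(mask(d,(12,90,90),(28,255,255)),b,5,200))
    x0,y0,x1,y1=a; cs,_=cv2.findContours(blue[y0:y1,x0:x1].astype(np.uint8),cv2.RETR_EXTERNAL,2)
    c=max(cs,key=cv2.contourArea); q=cv2.approxPolyN(c,4)[0]+[x0,y0]
    print(" corners",q.tolist(),[onz(d,p,.006).round(4).tolist() for p in q])
    for i,(u0,v0,u1,v1) in enumerate(roi[n]):
        k=d["frame"][v0:v1,u0:u1,::-1]; k=cv2.resize(k,(390,300),interpolation=2)
        d.setdefault("k",[]).append(k)
cv2.imwrite("pics/crop.png",np.vstack([np.hstack(t["k"]),np.hstack(s["k"])]))
E
python3 m.py
```

```text
top blue [(1949, array([206.9, 184. ]))]
 notblue [(454, array([203.1, 178.4])), (109, array([213.7, 201.1]))]
 dark [(257, array([205.3, 182.6]))]
 brass [(139, array([293. , 117.3])), (15, array([306.8, 113. ])), (39, array([310.1, 119.7])), (17, array([300.6, 120.3])), (20, array([331.5, 135.5])), (51, array([289.9, 177.8])), (20, array([286.8, 173.7])), (20, array([322.7, 175.1])), (64, array([295.2, 189.7])), (7, array([288.6, 191.7])), (54, array([294.1, 199.7])), (7, array([316. , 203.7]))]
 corners [[237, 204], [199, 220], [176, 163], [213, 147]] [[0.3926, 0.2243, 0.006], [0.3448, 0.329, 0.006], [0.5056, 0.403, 0.006], [0.5547, 0.3001, 0.006]]
side blue [(3747, array([269.8, 320.4]))]
 notblue [(825, array([269.1, 310.2])), (186, array([298.4, 311.2])), (195, array([242.1, 322.6]))]
 dark [(680, array([269.3, 311.8]))]
 brass [(36, array([261.3, 164.5])), (42, array([302., 176.])), (6, array([245.8, 195.8]))]
 corners [[322, 334], [225, 354], [222, 300], [310, 283]] [[0.3467, 0.333, 0.006], [0.51, 0.4073, 0.006], [0.5587, 0.3025, 0.006], [0.3959, 0.2269, 0.006]]
```

View pics/crop.png

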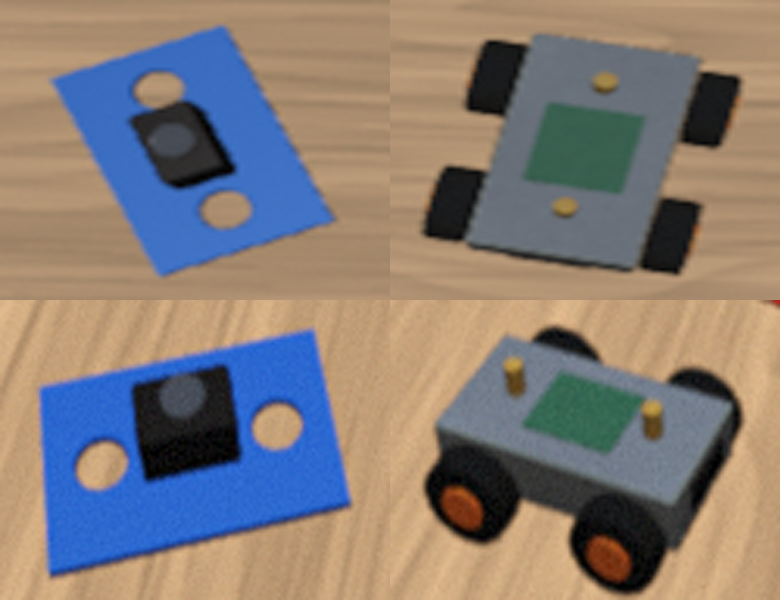

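The crop confirms the blue plate: black housing, steel disc and wide holes. The disc is at about (202.5,181) in the top view and (268,303) in the side view. Stud tips are at top (331.5,135.5) and (322.7,175.1), and side (261.5,161.5) and (302.5,174).

```bash
cat >> h.py <<'E'
def delta(o,p,yaw):
    "shift in tool axes (mm) and turn (deg) from the measured pose to TCP p, tool yaw"
    Rm=R.from_euler("xyz",o["orientation"]); d=Rm.inv().apply(np.array(p)-o["position"])*1000
    t=-(np.degrees(yaw-o["orientation"][2])+180)%360-180
    return d.round(1),round(t,1) if t>-180 else t
E
python3 - <<'E'
from h import *
t,s=cam("top"),cam("side")
P=lambda a,b:tri(t,a,s,b)
a,b=P((331.5,135.2),(261.5,161.5)),P((322.7,174.8),(302.5,174))
print("studs",a,b,"mid",(a[0]+b[0])/2,"dist",np.linalg.norm(a[0]-b[0]),"yaw",np.degrees(np.arctan2(*(a[0]-b[0])[1::-1])))
print("disc",P((202.5,181.1),(268.3,302.8)))
for p,q in zip([(237,204),(199,220),(176,163),(213,147)],[(310,283),(322,334),(225,354),(222,300)]): print(P(p,q))
for p in[(331.5,135.2),(322.7,174.8)]:print(onz(t,p,.095))
for p in[(261.5,161.5),(302.5,174)]:print(onz(s,p,.095))
o=ctrl.get_obs();print(o["position"],delta(o,(.48,-.1,.25),.3418),delta(o,(.451,.316,.2),.4346))
E
```

```text
studs (array([ 0.57746947, -0.03530231,  0.08998008]), np.float64(0.0025582803365894503)) (array([ 0.46949549, -0.01427541,  0.08679614]), np.float64(0.002149691784077414)) mid [ 0.52348248 -0.02478886  0.08838811] dist 0.11004838390481059 yaw -11.019881039895992
disc (array([0.45110735, 0.3145776 , 0.04945186]), np.float64(0.004247421723466791))
(array([0.39465824, 0.22502963, 0.00329683]), np.float64(0.003572285084990262))
(array([0.34626858, 0.33035879, 0.00090829]), np.float64(0.002237685157390877))
(array([0.50895475, 0.4051462 , 0.00153398]), np.float64(0.0050826449570539325))
(array([0.55725611, 0.30118777, 0.00398762]), np.float64(0.004280140740301559))
[ 0.57488769 -0.03541208  0.095     ]
[ 0.46703685 -0.0143327   0.095     ]
[ 0.57630583 -0.02959162  0.095     ]
[ 0.46785049 -0.0051525   0.095     ]
[ 0.20947985 -0.58860538  0.24797344] (array([ 418.6, -369.7,   -1.7]), np.float64(-0.0)) (array([ 530.7, -771.3,   48.6]), np.float64(-5.3))
```

Emit:
carry_out:
  steps: [35, -31, 0, 0, 85, 35, -31, 0, 0, 85, 35, -31, 0, 0, 85, 35, -31, 0, 0, 85, 35, -31, 0, 0, 85]

```text
clock: 0.8
position: [0.323, -0.3825, 0.2484]
orientation: [3.141, -0.0, 0.341]
force: [0.6, 0.9, 1.4]
opening: 0.0855
gripper_force: 0.0
```

Emit:
carry_out:
  steps: [35, -31, 0, 0, 85, 35, -31, 0, 0, 85, 35, -31, 0, 0, 85, 35, -31, 0, 0, 85, 35, -31, 0, 0, 85]

```text
clock: 1.3
position: [0.4361, -0.1778, 0.2486]
orientation: [3.141, -0.0, 0.341]
force: [-0.1, -0.4, 0.4]
opening: 0.0849
gripper_force: 0.0
```

Emit:
carry_out:
  steps: [18, -45, 0, 0, 85, 18, -45, 0, 0, 85, 18, -45, 0, 0, 85, 18, -45, 0, 0, 85, 18, -45, 0, 0, 85]

```text
clock: 1.8
position: [0.4447, 0.0646, 0.2486]
orientation: [3.141, -0.001, 0.342]
force: [1.0, -0.3, -0.8]
opening: 0.085
gripper_force: 0.0
```

Emit:
carry_out:
  steps: [18, -45, 0, 0, 85, 18, -45, 0, 0, 85, 18, -45, 10, 0, 85, 18, -45, 20, 0, 85, 0, 0, 20, -5.3, 85]

```text
clock: 2.3
position: [0.4529, 0.2596, 0.1994]
orientation: [-3.141, -0.005, 0.443]
force: [0.2, -0.5, -0.4]
opening: 0.0849
gripper_force: 0.0
```

Run:
```python
from h import *
o=ctrl.get_obs();print(o["clock"],o["position"],o["orientation"],o["q"],delta(o,(.4515,.3155,.13),.4346))
```

```text
2.3 [0.45288003 0.25962854 0.19943028] [-3.14072222 -0.00530654  0.44267288] [0.30540167 0.45643206 1.74403027 0.00197269 0.93599375 1.43235705] (array([ 22.3, -51. ,  69.6]), np.float64(0.5))
```

Emit:
carry_out:
  steps: [11, -25, 10, 0.5, 85, 11, -26, 20, 0, 85, 0, 0, 20, 0, 85, 0, 0, 20, 0, 85, 0, 0, 0, 0, 85]

```text
clock: 2.8
position: [0.4491, 0.3093, 0.1269]
orientation: [-3.141, 0.006, 0.426]
force: [-0.2, -0.2, -0.6]
opening: 0.0848
gripper_force: 0.0
```

Run:
```python
from h import *
o=ctrl.get_obs();print(o["clock"],o["position"],o["orientation"],delta(o,(.4515,.3155,.029),.4346))
s,t=cam("side"),cam("top")
k=np.hstack([cv2.resize(d["frame"][v:v+140,u:u+140,::-1],(400,400)) for d,u,v in((s,200,230),(t,150,110))])
cv2.imwrite("pics/g.png",k)
```

```text
2.8 [0.4490962  0.30927222 0.12690347] [-3.14146678  0.00574199  0.42616485] (array([ 5.3, -4.7, 97.9]), np.float64(-0.5))
```

View pics/g.png

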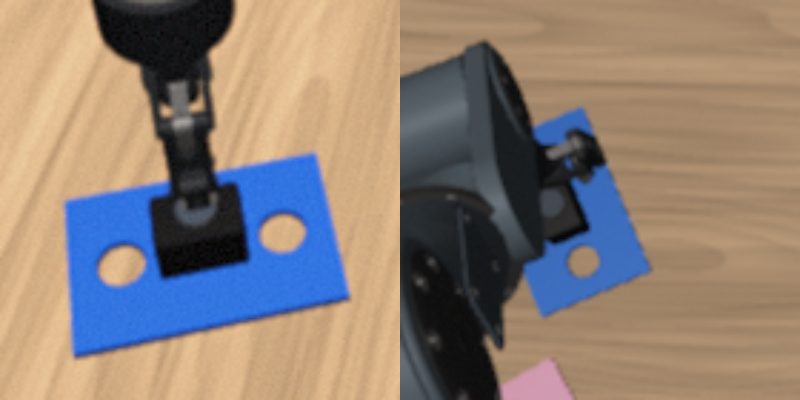

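The side view shows the near finger centred over the housing (about (195,200) in the crop) and aligned with it, so I'm descending.

Emit:
carry_out:
  steps: [5, -5, 15, -0.5, 85, 0, 0, 20, 0, 85, 0, 0, 20, 0, 85, 0, 0, 20, 0, 85, 0, 0, 13, 0, 85]

```text
clock: 3.4
position: [0.4542, 0.3164, 0.0414]
orientation: [3.142, -0.001, 0.434]
force: [-0.3, -0.3, -0.1]
opening: 0.0851
gripper_force: 0.0
```

Emit:
carry_out:
  steps: [0, 0, 9, 0, 85, 0, 0, 0, 0, 85, 0, 0, 0, 0, 60, 0, 0, 0, 0, 50, 0, 0, 0, 0, 50]

```text
clock: 3.9
position: [0.4538, 0.3166, 0.033]
orientation: [3.142, -0.001, 0.434]
force: [-0.7, 0.2, 0.6]
opening: 0.0503
gripper_force: 0.0
```

Emit:
carry_out:
  steps: [0, 0, 4, 0, 50, 0, 0, 0, 0, 36, 0, 0, 0, 0, 30, 0, 0, 0, 0, 30, 0, 0, 0, 0, 30]

```text
clock: 4.4
position: [0.4535, 0.3164, 0.0283]
orientation: [3.142, -0.0, 0.434]
force: [-0.6, -0.5, 1.5]
opening: 0.0395
gripper_force: 61.3
```

Emit:
carry_out:
  steps: [0, 0, 0, 0, 30, 0, 0, -5, 0, 30, 0, 0, -10, 0, 30, 0, 0, -20, 0, 30, 0, 0, -20, 0, 30]

```text
clock: 4.9
position: [0.4529, 0.3162, 0.0839]
orientation: [-3.141, 0.001, 0.434]
force: [0.2, 0.5, -2.3]
opening: 0.0391
gripper_force: 60.7
```

Emit:
carry_out:
  steps: [0, 0, -30, 0, 30, 0, 0, -30, 0, 30, 0, 0, -30, 0, 30, 0, 0, -10, 0, 30, 0, 0, 0, 0, 30]

```text
clock: 5.4
position: [0.4541, 0.3167, 0.1849]
orientation: [3.142, -0.004, 0.434]
force: [-0.2, 0.7, -2.2]
opening: 0.0396
gripper_force: 60.9
```

Run:
```python
from h import *
o=ctrl.get_obs();print(o["clock"],o["position"],o["orientation"],o["force"],o["ft_torque"],o["opening"])
s,t=cam("side"),cam("top")
k=np.hstack([cv2.resize(d["frame"][v:v+200,u:u+200,::-1],(400,400)) for d,u,v in((s,170,180),(t,130,80))])
cv2.imwrite("pics/g2.png",k)
```

```text
5.4 [0.4540632  0.31670594 0.18494342] [ 3.14156302 -0.00384046  0.43432294] [-0.16439879  0.70557518 -2.16945046] [ 0.05282479 -0.01897266 -0.01130216] 0.03956074200918305
```

View pics/g2.png

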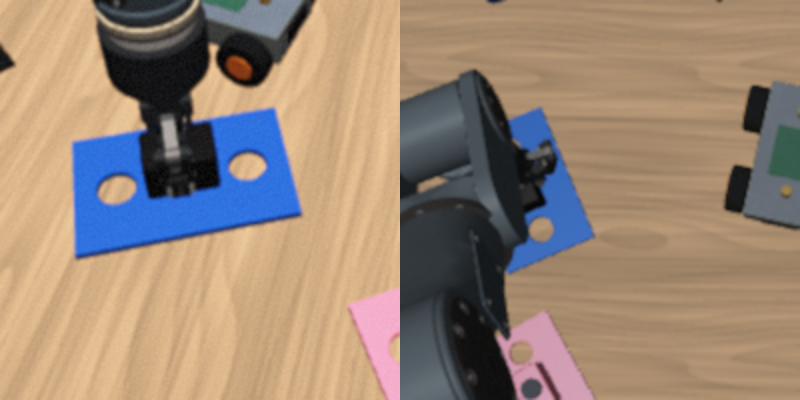

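The plate is held level. In the side crop its holes are at about (117,189) and (247,166). Now I'll turn it and carry it beside the rover.

Emit:
carry_out:
  steps: [0, 0, 0, 7, 30, 0, 0, 0, 7.5, 30, 0, 0, 0, 7.5, 30, 0, 0, 0, 7.5, 30, 0, 0, 0, 6.8, 30]

```text
clock: 6.0
position: [0.4521, 0.3157, 0.1809]
orientation: [3.139, 0.004, -0.204]
force: [-0.6, -0.1, -1.8]
opening: 0.0394
gripper_force: 60.8
```

Emit:
carry_out:
  steps: [8, 17, 0, 0, 30, 15, 32, 0, 0, 30, 16, 34, 0, 0, 30, 16, 34, 0, 0, 30, 16, 34, 0, 0, 30]

```text
clock: 6.5
position: [0.492, 0.1528, 0.1812]
orientation: [3.14, 0.004, -0.199]
force: [0.9, -0.7, -2.0]
opening: 0.0393
gripper_force: 60.9
```

Emit:
carry_out:
  steps: [16, 34, 0, 0, 30, 16, 34, 0, 0, 30, 16, 34, 0, 0, 30, 12, 25, 0, 0, 30, 5, 11, 0, 0, 30]

```text
clock: 7.0
position: [0.5294, 0.0038, 0.1814]
orientation: [3.141, 0.003, -0.202]
force: [0.1, 0.5, -2.9]
opening: 0.0395
gripper_force: 61.0
```

Emit:
carry_out:
  steps: [0, 0, 10, 0, 30, 0, 0, 15, 0, 30, 0, 0, 10, 0, 30, 0, 0, 0, 0, 30, 0, 0, 0, 0, 30]

```text
clock: 7.5
position: [0.5289, 0.0072, 0.1476]
orientation: [-3.141, 0.002, -0.198]
force: [-0.4, -0.0, -2.4]
opening: 0.0388
gripper_force: 61.0
```

Run:
```python
from h import *
o=ctrl.get_obs();print(o["clock"],o["position"],o["orientation"],o["force"],delta(o,(.530,.006,.15),-.2))
s,t=cam("side"),cam("top")
k=np.hstack([cv2.resize(d["frame"][v:v+150,u:u+150,::-1],(400,400)) for d,u,v in((s,210,100),(t,250,80))])
cv2.imwrite("pics/g3.png",k)
for n,d,r in(("s",s,(190,90,370,260)),("t",t,(240,80,400,230))):
    b=mask(d,(100,120,60),(125,255,255)); print(n,blobs(b,r,100),blobs(~b,r,40,400))
```

```text
7.5 [0.52893753 0.00720602 0.14764774] [-3.14139483e+00  1.62604514e-03 -1.97946711e-01] [-0.39540977 -0.03561419 -2.36195995] (array([ 1.3,  1. , -2.4]), np.float64(0.1))
s [(1778, array([277.3, 170.8]))] [(79, array([296.9, 171.8]))]
t [] []
```

View pics/g3.png

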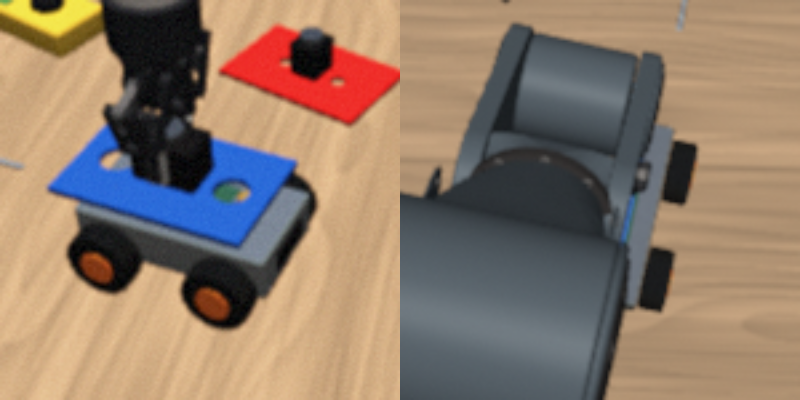

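The side view shows the plate level above the rover, offset toward the camera. Visible corners are at about (229,170), (300,191) and (321,160). The top view is blocked by the arm.

```bash
cat > pl.py <<'E'
from h import *
def plate(s,zt,rois=(190,90,370,260)):
    x0,y0,x1,y1=rois; b=mask(s,(100,120,60),(125,255,255)).astype(np.uint8)[y0:y1,x0:x1]
    c=max(cv2.findContours(b,cv2.RETR_EXTERNAL,2)[0],key=cv2.contourArea)
    q=cv2.approxPolyN(cv2.convexHull(c),4)[0]+[x0,y0]
    P=np.array([onz(s,p,zt) for p in q]); return q,P
if __name__=="__main__":
    o=ctrl.get_obs(); s=cam("side")
    q,P=plate(s,o["position"][2]-.0223); print(q.tolist(),P.round(4).tolist())
    print("centre",P.mean(0),"sides",[np.linalg.norm(P[i]-P[i-1]).round(4) for i in range(4)])
    for i in range(4): e=P[i]-P[i-1]; print(np.degrees(np.arctan2(e[1],e[0])).round(1))
    print("tcp",o["position"],o["orientation"])
E
python3 pl.py
```

```text
[[324, 157], [298, 192], [227, 170], [249, 146]] [[0.4236, -0.0391, 0.1262], [0.4521, 0.0883, 0.1262], [0.6268, 0.0512, 0.1262], [0.6086, -0.0435, 0.1262]]
centre [0.52777794 0.0142102  0.12622566] sides [np.float64(0.1851), np.float64(0.1306), np.float64(0.1786), np.float64(0.0964)]
178.6
77.4
-12.0
-100.8
tcp [0.52973325 0.00671336 0.14852566] [-3.14149918e+00 -6.59445832e-04 -1.98343376e-01]
```

Emit:
carry_out:
  steps: [0, 0, 7, 0, 30, 0, 0, 8, 0, 30, 0, 0, 5, 0, 30, 0, 0, 0, 0, 30, 0, 0, 0, 0, 30]

```text
clock: 8.15
position: [0.5294, 0.0061, 0.1279]
orientation: [-3.142, 0.001, -0.199]
force: [-0.0, -0.4, -2.1]
opening: 0.0392
gripper_force: 61.0
```

Emit:
carry_out:
  steps: [0, 0, 1, 0, 30, 0, 0, 1, 0, 30, 0, 0, 1, 0, 30, 0, 0, 0, 0, 30, 0, 0, 0, 0, 30]

```text
clock: 8.65
position: [0.5295, 0.0061, 0.1253]
orientation: [3.142, -0.0, -0.199]
force: [0.3, 0.1, -1.7]
opening: 0.0393
gripper_force: 61.0
```

Emit:
carry_out:
  steps: [0, 0, 1, 0, 30, 0, 0, 0, 0, 30, 0, 0, 1, 0, 30, 0, 0, 0, 0, 30, 0, 0, 0, 0, 30]

```text
clock: 9.15
position: [0.5296, 0.0061, 0.1233]
orientation: [-3.142, -0.0, -0.199]
force: [0.1, -0.1, -1.7]
opening: 0.0395
gripper_force: 61.0
```

Emit:
carry_out:
  steps: [0, 0, 0.6, 0, 30, 0, 0, 0, 0, 30, 0, 0, 0.6, 0, 30, 0, 0, 0, 0, 30, 0, 0, 0, 0, 30]

```text
clock: 9.65
position: [0.5296, 0.0062, 0.1232]
orientation: [3.141, -0.001, -0.199]
force: [-1.9, 0.4, 8.8]
opening: 0.0394
gripper_force: 62.4
```

Touched down on the tips at z = 0.1232 with about 11 N, which agrees with the 95 mm stud height. Now I'll slide across along tool +y.

Emit:
carry_out:
  steps: [0, 2, -0.4, 0, 30, 0, 4, 0, 0, 30, 0, 4, 0, 0, 30, 0, 4, 0, 0, 30, 0, 0, 0, 0, 30]

```text
clock: 10.15
position: [0.5276, -0.0074, 0.1232]
orientation: [-3.14, -0.002, -0.2]
force: [0.7, 2.8, 5.9]
opening: 0.0396
gripper_force: 62.0
```

Run:
```python
from h import *
o=ctrl.get_obs();print(o["position"],o["orientation"],o["force"],o["ft_torque"])
s=cam("side");cv2.imwrite("pics/g4.png",cv2.resize(s["frame"][100:220,210:370,::-1],(800,600),interpolation=2))
```

```text
[ 0.52755108 -0.00742077  0.12321484] [-3.14047870e+00 -2.02794390e-03 -2.00150349e-01] [0.72079432 2.81283512 5.93513107] [ 0.4290008   0.0936074  -0.02786431]
```

View pics/g4.png

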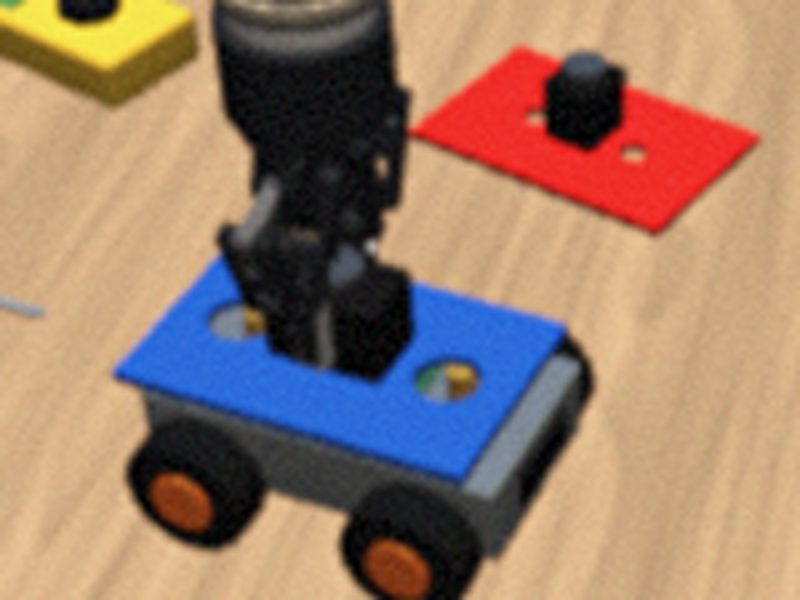

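Both studs show in the holes, right of centre: hole (447,380) against stud (462,381), and hole (238,320) against stud (257,320). I'll work out the remaining shift from these pixels.

Run:
```python
from h import *
s=cam("side"); o=ctrl.get_obs()
y0,y1,x0,x1=155,185,245,312
br=mask(s,(14,130,60),(26,255,255)); print(blobs(br,(x0,y0,x1,y1),4))
c=lambda u,v:(210+u/5,100+v/5)
ax=np.array([np.cos(.2),-np.sin(.2),0]); ay=np.array([-np.sin(.2),-np.cos(.2),0])
for h,st in(((447,380),(462,379)),((240,320),(257,318))):
    H=onz(s,c(*h),.1009); S=onz(s,c(*st),.095); print(H,S,"tool shift mm",(S-H)@ax*1000,(S-H)@ay*1000)
# hole from known plate pose: far/near edges
b=~mask(s,(100,120,40),(125,255,255)); print(blobs(b,(285,165,312,188),20,400))
```

```text
[(13, array([260.6, 163.5])), (21, array([301.7, 175.6]))]
[0.47108893 0.00972395 0.1009    ] [0.4664728 0.0010984 0.095    ] tool shift mm -2.810484797530933 9.370701458665117
[ 0.57847463 -0.0121056   0.1009    ] [ 0.57399664 -0.02193036  0.095     ] tool shift mm -2.4368471515888412 10.518562092746338
[(46, array([287.3, 168.2])), (78, array([299.4, 175.7]))]
```

Emit:
carry_out:
  steps: [-1, 3, 0, 0, 30, -1, 3, 0, 0, 30, -1, 3, 0, 0, 30, 0, 3, 0, 0, 30, 0, 0, 0, 0, 30]

```text
clock: 10.75
position: [0.5208, -0.0193, 0.1219]
orientation: [3.141, 0.001, -0.2]
force: [-0.3, 0.6, -1.4]
opening: 0.0392
gripper_force: 61.0
```

Run:
```python
from h import *
o=ctrl.get_obs();print(o["position"],o["orientation"],o["force"],o["ft_torque"])
s=cam("side");cv2.imwrite("pics/g5.png",cv2.resize(s["frame"][140:200,225:325,::-1],(800,480),interpolation=2))
```

```text
[ 0.52079137 -0.01934335  0.12190152] [ 3.14128101e+00  1.39029815e-03 -1.99877349e-01] [-0.26962465  0.61381695 -1.43283444] [-0.01107166  0.00535103  0.04429164]
```

View pics/g5.png

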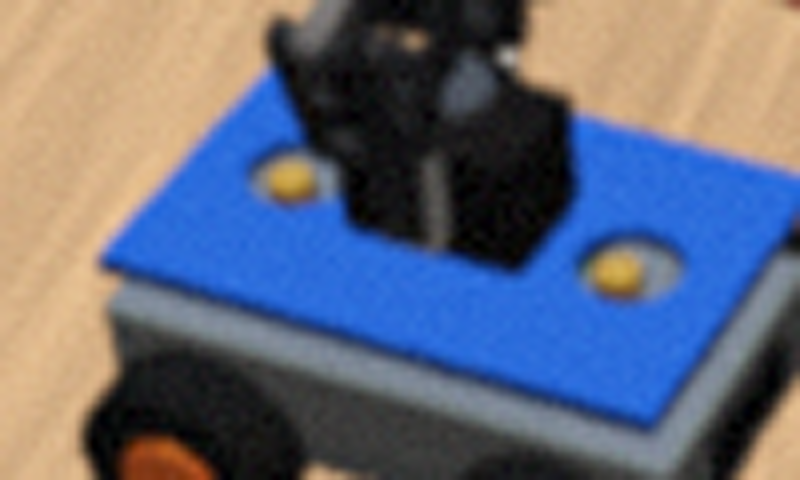

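The load has come off, so both holes are over the studs (stud (617,270) in hole (630,268), stud (291,178) in hole (299,180)). I'll centre before lowering.

Run:
```python
from h import *
s=cam("side")
c=lambda u,v:(225+u/8,140+v/8)
ax=np.array([np.cos(.2),-np.sin(.2),0]); ay=np.array([-np.sin(.2),-np.cos(.2),0])
for h,st in(((630,268),(617,268)),((299,178),(291,176))):
    H=onz(s,c(*h),.0996); S=onz(s,c(*st),.095); print("tool shift mm",(S-H)@ax*1000,(S-H)@ay*1000)
```

```text
tool shift mm 6.009061865076018 3.2436872660601463
tool shift mm 5.994855962615732 4.6088771541600755
```

Emit:
carry_out:
  steps: [2.5, 2, 0, 0, 30, 2, 1.5, 0, 0, 30, 0, 0, 2, 0, 30, 0, 0, 4, 0, 30, 0, 0, 0, 0, 30]

```text
clock: 11.35
position: [0.5246, -0.0229, 0.1158]
orientation: [-3.141, 0.001, -0.199]
force: [-0.0, -0.1, -1.4]
opening: 0.0394
gripper_force: 61.0
```

Emit:
carry_out:
  steps: [0, 0, 3, 0, 30, 0, 0, 4, 0, 30, 0, 0, 4, 0, 30, 0, 0, 0, 0, 30, 0, 0, 0, 0, 30]

```text
clock: 11.85
position: [0.525, -0.023, 0.1052]
orientation: [-3.142, 0.0, -0.199]
force: [-0.9, 0.3, -1.5]
opening: 0.0393
gripper_force: 61.0
```

Emit:
carry_out:
  steps: [0, 0, 2, 0, 30, 0, 0, 2, 0, 30, 0, 0, 1, 0, 30, 0, 0, 0, 0, 30, 0, 0, 0, 0, 30]

```text
clock: 12.35
position: [0.5251, -0.0231, 0.1004]
orientation: [-3.142, 0.0, -0.199]
force: [0.3, -0.0, -3.0]
opening: 0.0394
gripper_force: 61.0
```

Emit:
carry_out:
  steps: [0, 0, 1, 0, 30, 0, 0, 0, 0, 30, 0, 0, 0.7, 0, 30, 0, 0, 0, 0, 30, 0, 0, 0, 0, 30]

```text
clock: 12.85
position: [0.5251, -0.0231, 0.0987]
orientation: [3.142, 0.0, -0.199]
force: [-0.2, 0.6, -1.1]
opening: 0.0392
gripper_force: 61.0
```

Emit:
carry_out:
  steps: [0, 0, 0.5, 0, 30, 0, 0, 0, 0, 30, 0, 0, 0.5, 0, 30, 0, 0, 0, 0, 30, 0, 0, 0, 0, 30]

```text
clock: 13.35
position: [0.5252, -0.0231, 0.0983]
orientation: [3.142, -0.0, -0.199]
force: [-1.4, 0.7, 5.4]
opening: 0.0393
gripper_force: 61.8
```

It is flush at z = 0.0983 with contact force. Releasing and rising.

Emit:
carry_out:
  steps: [0, 0, 0, 0, 30, 0, 0, -0.3, 0, 45, 0, 0, 0, 0, 60, 0, 0, 0, 0, 75, 0, 0, 0, 0, 75]

```text
clock: 13.85
position: [0.5251, -0.0231, 0.0979]
orientation: [-3.142, 0.0, -0.199]
force: [-0.4, -0.3, 0.0]
opening: 0.0751
gripper_force: 0.0
```

Emit:
carry_out:
  steps: [0, 0, 0, 0, 75, 0, 0, -10, 0, 75, 0, 0, -25, 0, 75, 0, 0, -35, 0, 75, 0, 0, -35, 0, 75]

```text
clock: 14.35
position: [0.5247, -0.023, 0.2045]
orientation: [-3.142, 0.001, -0.199]
force: [0.5, -0.6, 0.1]
opening: 0.0748
gripper_force: 0.0
```

Emit:
carry_out:
  steps: [0, 0, -20, 0, 75, 0, 0, 0, 0, 75, 0, 0, 0, 0, 75, 0, 0, 0, 0, 75, 0, 0, 0, 0, 75]

```text
clock: 14.85
position: [0.5243, -0.0229, 0.2217]
orientation: [-3.141, 0.003, -0.199]
force: [0.4, -0.2, 0.3]
opening: 0.0749
gripper_force: 0.0
```

Run:
```python
from h import *
o=ctrl.get_obs();print(o["clock"],o["position"],o["force"])
s=cam("side");cv2.imwrite("pics/g6.png",cv2.resize(s["frame"][90:240,200:400,::-1],(800,600),interpolation=2))
```

```text
14.85 [ 0.52425905 -0.02289524  0.22174263] [ 0.37344891 -0.21715014  0.30360774]
```

View pics/g6.png

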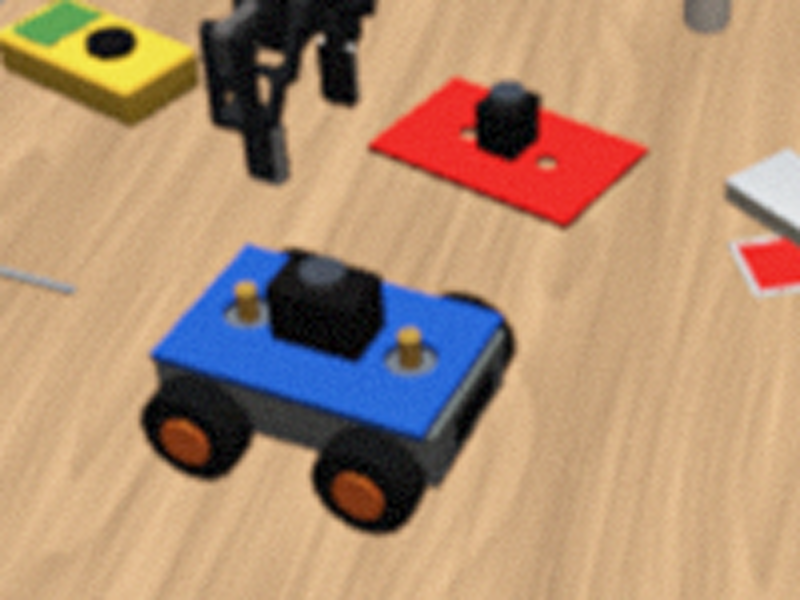

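The plate lies flush with both studs standing well inside the holes, at (247,303) and (409,348). The gripper is clear and the red plate hasn't moved.

```bash
python3 -c "
from workcell import ctrl
print(ctrl.sign_off())"
```

```text
the job is handed in; nothing more can be done
None
```

The blue deck plate is home: it touched down on the stud tips about 3 cm to one side, slid across until both holes dropped over the studs, and was held until it lay flush on the rover; the job was handed in at about 15 s, with the red and pink plates left alone.

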